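# Slide two tall stock caddies home on the horn bench

## Robot

A 6-joint arm with a two-finger parallel gripper is mounted at the origin on the work surface. World frame = base frame: x ahead of the robot, y to its left, z up, the work surface at z = 0. Lengths are in mm, angles in rad, forces in N, time in s.
With the tool pointing down it reaches from about 400 to 925 mm from the base axis. Payload 3.4 kg.
Tool frame: the origin (TCP) lies midway between the tips of the shut fingers; the grasp point (between the pads) lies 19 mm behind it; z points along the fingers, y is the direction in which the jaws open and shut (so a half turn about z gives the same grasp; the last joint's range is limited). The gripper opens to 85 mm and grips with 20 to 120 N. Pads are 22 mm wide; open, the fingers measure 114 mm over their backs; the gripper's body (76 mm by 85 mm) begins 54 mm behind the grasp point. The pads swing forward as they close: fully open they stand 13 mm farther back than shut.
Start: joints at [1.187, 0.307, 1.506, -0, 1.328, -0.073], TCP at [175.87, 547.449, 231.305] pointing down, gripper open.
Joint ranges: [-3.12, 3.12], [-1.05, 2.28], [0.14, 2.33], [-1.42, 4.57], [0.1, 2.73], [-2.68, 2.68]. Speed limits (rad/s): [2.57, 2.57, 3.14, 3.14, 3.14, 3.14].

## Interface

Orientations are given as a rotation vector (axis times angle).
In Python, from cell import bot gives the robot as it stands.
- The arm moves only by the tool arm_command, never from a script. Its argument "moves" is a list of rows, each a list of 4 numbers: the shift along the tool's x, y, z in mm, then the turn about the tool's z in rad. A call has 1 to 12 rows; each row shifts and turns the commanded pose from where the row before left it, along the tool's axes as they then stand; what a row does not reach is not made up. A row lasts 1/8 s, in which the tool goes at most 62.5 mm and 10.7 degrees, less where a joint would pass 70% of its speed; a pose out of reach is approached as far as the arm can. A call is refused whole if a number of a shift passes 62.5 or a number of a turn 0.188, either way. A call with a gripper value outside its range is refused whole. "fingers" is the closure, from 0 (fully open) to 1 (shut), set as the call begins (left out, the last holds). The fingers move at their own pace and stop on an object; "squeeze" is the grip in N (left out, the last holds). Time passes only in rows, so rows that do not move let the fingers close. It gives the time, the measured TCP pose, the force and the opening at its end, in the units of the state.
- bot.state(): the state, without advancing time (a new reading comes with each control period).
- bot.snapshot(name): name is "side" or "top" or "wrist"; returns the picture (384x512x3 uint8, red, green, blue); there is no depth.
- bot.camera_info(name): a dict with "mtx" (3x3 intrinsics, pixels), "T" (4x4, takes a point from camera to world coordinates); the wrist camera has in their place "tool_from_camera" (4x4, takes a point from camera to tool coordinates, whose origin is the TCP and whose axes are the flange's). Camera axes: x right, y down, z forward; pixel columns grow to the right and rows downward; lengths in mm; the calibration is good to about 2 mm. A picture is of the moment at which its call begins: read the wrist's pose just before it. camera_info takes no time and is no camera call.
- bot.finish_job(): hands the job in, once; it reports no verdict.
The state is a dict: "clock": time; "joint_pos": joint angles; "joint_velocities": joint speeds; "joint_efforts": joint torques, N m; "eef_pos": TCP position; "eef_rot": TCP orientation; "ft_force": force on the tool from outside, world axes, zero at the start; "ft_torque": the same for the moment, N m; "finger_gap": finger opening in mm.
Only numpy, scipy, OpenCV 4.12 (cv2) and the standard library are available. Lean on these libraries where they do the work, as an engineer would, in place of code of your own. Each camera call takes 0.05 s, during which the arm holds its last target. There are 200 camera calls.

## Task

Two tall, heavy timber caddies of brass parts have been pulled out from the steel stall rack on the bench. Push each one with the fingertips, only low down near its base and without tipping or lifting it, so that it slides back into the stall it stands in front of until its back is flush against the rack's back rail. Leave the mug, the polish bottle and the spool alone.

Things in the scene. Friction and masses are not known exactly. Their poses are not given: they have to be found in the camera images.
- dock: Fixed dark steel stall rack. Origin: on the bench, middle of the robot-side face of its back rail; x points into the rail (away from the robot), y left along it. Rail: 404 wide, 24 thick (x 0 to 24), 40 high. Three dividers 24 wide, 40 high, at y = -190, 0, 190, reach x = -60 to 0: two stalls 166 wide, centred at y = -95 and 95. Its place and yaw vary.
- caddy_bells: Loose timber box, 80 deep (x), 110 wide (y), 180 high, two brass bells in it rise to 238; its 28-thick floor board juts 50 out at the front (x -90 to -40). 1.2 to 1.9 kg. Origin: under the box's centre; x to its back (rail side). Before either stall, back 40 to 85 off the rail, up to 8 off centre, 6 deg askew. Pushed on the board it slides (6 to 13 N), above 60 it may tip.
- caddy_tubes: Loose timber box of the same shape (80 deep x, 110 wide y, 180 high, the same 28-thick board jutting 50 out at the front), weight and behaviour as caddy_bells, with six straight brass tubes in it rising to 239. Origin: on the bench under the box's centre; x points to its back. It stands in front of the other stall.
- mug: Bystander, not to be moved: terracotta mug, 76 across, 85 high, left of the rack, handle at its +y side. Origin: centre of its underside.
- polish: Bystander, not to be moved: white polish bottle, 60 across, 150 high, right of the rack. Origin: centre of its underside.
- spool: Bystander, not to be moved: blue plastic spool, 60 across, 50 high, standing to the right of the rack and nearer the robot. Origin: centre of its underside.

How it is judged:
By the outcome, as a careful person would: the job done as asked, in the order asked, and still so for the second after the job is handed in, with the robot touching nothing.
It also fails if it takes over 64 s, if anything falls off the work surface, if the arm or the gripper's body presses on something with over 40 N, if the wrist force passes 120 N, or if a joint passes its speed limit or range.

## Working session

There is one attempt and no reset: what is moved stays moved. The work goes in short steps, Python scripts to look and compute and a tool call to move; the robot and the scene stay as the last step left them, time stands still between calls to the robot, and variables do not carry over. Pictures are saved under pics/ and viewed, about 8 in all and at most 12, crops included, and the job is handed in when it is done.

Besides the shell and the picture viewer there is one more tool, called after "Call:" as name(argument=value, ...), one argument or row to a line, values as JSON. arm_command: Moves the arm, as the interface text tells. Its arguments: {"type":"object","properties":{"moves":{"type":"array"},"fingers":{"type":"number"},"squeeze":{"type":"number"}},"required":["moves"]}

```bash
mkdir -p pics
python3 - <<'E'
from cell import bot
import cv2,numpy as np
np.set_printoptions(precision=3,suppress=True)
s=bot.state();print(s['eef_pos'],s['eef_rot'],s['finger_gap'],s['clock'])
for n in('top','side'):
    cv2.imwrite(f'pics/{n}0.png',bot.snapshot(n)[...,::-1]);c=bot.camera_info(n);print(c['mtx'],c['T'])
print(bot.camera_info('wrist'))
a=cv2.imread('pics/top0.png');b=cv2.imread('pics/side0.png')
E
```

```text
[175.613 546.82  230.386] [-0.486 -3.103  0.003] 85.36548941305381 0.0
[[406.415   0.    252.155]
 [  0.    406.415 190.319]
 [  0.      0.      1.   ]] [[   0.      -0.999    0.051  532.46 ]
 [  -1.       0.001    0.014   15.506]
 [  -0.014   -0.051   -0.999 1137.059]
 [   0.       0.       0.       1.   ]]
[[366.241   0.    260.424]
 [  0.    366.241 186.816]
 [  0.      0.      1.   ]] [[ -0.875   0.382  -0.299 871.238]
 [  0.485   0.673  -0.559 604.227]
 [ -0.012  -0.634  -0.774 800.144]
 [  0.      0.      0.      1.   ]]
{'mtx': array([[268.003,   0.   , 256.227],
       [  0.   , 268.003, 190.265],
       [  0.   ,   0.   ,   1.   ]]), 'tool_from_camera': array([[  -0.   ,   -0.95 ,   -0.313,   80.071],
       [   1.   ,   -0.   ,   -0.   ,    0.188],
       [   0.   ,   -0.313,    0.95 , -143.605],
       [   0.   ,    0.   ,    0.   ,    1.   ]])}
```

View pics/top0.png

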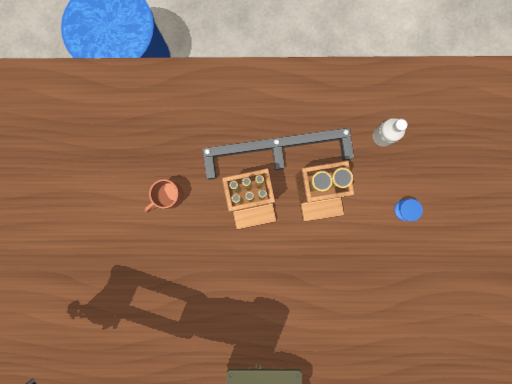

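View pics/side0.png

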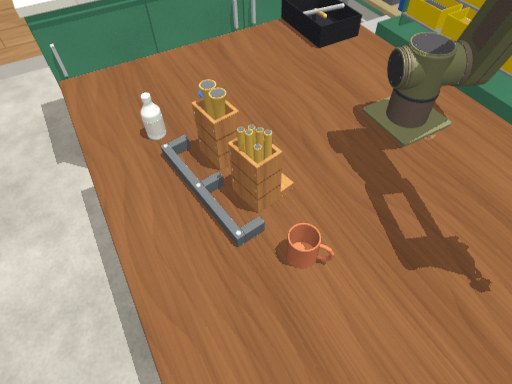

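The top view shows the rack with white dots near (207,152), (277,142) and (346,132). The tubes caddy (left stall) has its board at about (255,216), and the bells caddy (right stall) has its board at about (322,209). The mug is at (164,194), the bottle at (390,132) and the spool at (409,210). The side view confirms this layout.

```bash
cat > h.py <<'E'
from cell import bot
import cv2,numpy as np
np.set_printoptions(precision=3,suppress=True)
def ray(n,uv,z):
    c=bot.camera_info(n);T=c['T'];uv=np.atleast_2d(uv).astype(float)
    d=np.c_[uv,np.ones(len(uv))]@np.linalg.inv(c['mtx']).T@T[:3,:3].T
    o=T[:3,3];return (o+d*((z-o[2])/d[:,2])[:,None])[:,:2]
def scene(img):  # top view, BGR -> dots(world), boards (rects)
    hsv=cv2.cvtColor(img,cv2.COLOR_BGR2HSV);roi=np.zeros(img.shape[:2],np.uint8);roi[100:235,190:365]=255
    w=cv2.inRange(hsv,(0,0,170),(180,60,255))&roi
    k,_,st,ce=cv2.connectedComponentsWithStats(w)
    dots=[ce[i] for i in range(1,k) if 3<=st[i,4]<60]
    o=cv2.inRange(hsv,(8,110,140),(22,255,255))&roi
    o=cv2.morphologyEx(o,cv2.MORPH_OPEN,np.ones((3,3)))
    cs,_=cv2.findContours(o,cv2.RETR_EXTERNAL,cv2.CHAIN_APPROX_NONE)
    return dots,o,[c for c in cs if cv2.contourArea(c)>150]
E
python3 - <<'E'
from h import *
a=cv2.imread('pics/top0.png');d,o,cs=scene(a)
for p in d: print('dot',p,ray('top',p,40))
for c in cs:
    r=cv2.minAreaRect(c);print(r);b=cv2.boxPoints(r);print(ray('top',b,28).round(),ray('top',b,180).round())
v=np.hstack([a[115:230,195:360],cv2.cvtColor(o,8)[115:230,195:360]])
cv2.imwrite('pics/c.png',cv2.resize(v[:, :165],None,fx=4.8,fy=4.8,interpolation=cv2.INTER_CUBIC))
E
```

```text
dot [345.571 131.857] [[ 747.345 -222.534]]
dot [276.048 141.619] [[721.09  -33.887]]
dot [206.682 151.136] [[695.441 154.786]]
dot [236. 184.] [[605.766  74.77 ]]
dot [249. 198.] [[567.845  39.555]]
((277.0, 197.5), (73.0, 174.0), 90.0)
[[ 670.  202.]
 [ 669. -274.]
 [ 471. -272.]
 [ 470.  200.]] [[ 651.  177.]
 [ 650. -235.]
 [ 479. -232.]
 [ 479.  175.]]
((243.5, 162.0), (8.0, 51.0), 90.0)
[[678. 125.]
 [678. -15.]
 [656. -15.]
 [656. 125.]] [[658. 110.]
 [658. -11.]
 [639. -11.]
 [639. 110.]]
((312.100341796875, 148.72755432128906), (9.59877872467041, 54.04010009765625), 82.14668273925781)
[[ 706.  -58.]
 [ 726. -205.]
 [ 700. -208.]
 [ 680.  -62.]] [[ 683.  -48.]
 [ 700. -175.]
 [ 677. -177.]
 [ 660.  -51.]]
((218.95155334472656, 142.43402099609375), (11.124876976013184, 58.439659118652344), 87.39744567871094)
[[733. 204.]
 [740.  43.]
 [709.  42.]
 [702. 202.]] [[706. 178.]
 [712.  39.]
 [685.  38.]
 [679. 177.]]
((277.0, 119.0), (38.0, 174.0), 90.0)
[[ 840.  203.]
 [ 838. -277.]
 [ 733. -275.]
 [ 734.  203.]] [[ 798.  178.]
 [ 796. -237.]
 [ 705. -235.]
 [ 706.  177.]]
```

View pics/c.png

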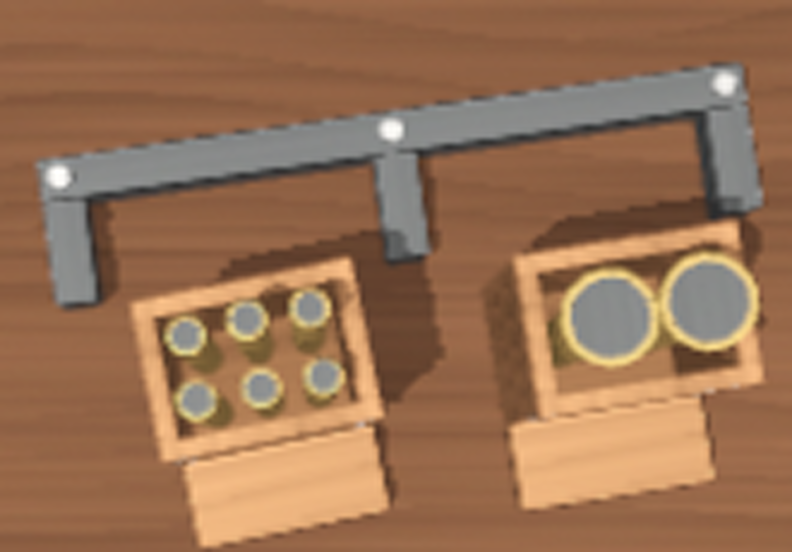

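The crop shows both caddies' rims and boards clearly. I'll cast these corner pixels onto their planes and express them in the dock frame.

Run:
```python
from h import *
D=ray('top',[[345.571,131.857],[276.048,141.619],[206.682,151.136]],40)
y=D[2]-D[0];y/=np.linalg.norm(y);x=np.array([y[1],-y[0]]);O=D.mean(0)-12*x;R=np.c_[x,y]
print('dock',O,np.arctan2(x[1],x[0]))
f=lambda p:(np.array(p)+.5)/4.8-.5+[195,115]
S={'tubes':([(132,303),(352,258),(383,415),(163,460)],[(203,547),(390,510)],[(183,462),(375,424)]),
'bells':([(514,256),(737,222),(763,380),(540,418)],[(523,508),(714,478)],[(510,425),(700,395)])}
for n,(rim,fr,bk) in S.items():
    r=ray('top',f(rim),180);b=ray('top',f(fr),28);k=ray('top',f(bk),28)
    L=lambda p:np.array2string(((p-O)@R).round(1)).replace('\n','')
    e=lambda v:round(float(np.arctan2(-v[0],v[1])),3)
    print(n,'rim c',r.mean(0),L(r),'sizes',np.linalg.norm(r-np.roll(r,1,0),axis=1))
    print(' yaw rim',e(r[0]-r[1]),e(r[3]-r[2]),'board',e(b[0]-b[1]),e(k[0]-k[1]))
    print(' dock: front',L(b),'back',L(k),'world',b,np.linalg.norm(b[0]-b[1]))
    y2=(r[0]-r[1]+r[3]-r[2]);y2/=np.linalg.norm(y2);x2=np.array([y2[1],-y2[0]])
    print(' centre from rim',L(r.mean(0)[None]),'from board',L((b.mean(0)+90*x2)[None]))
for p,z in(((164,194),85),((395,128),140),((409,210),50)):print(ray('top',p,z),(ray('top',p,z)-O)@R)
```

```text
dock [709.404 -35.514] 0.13670269840132415
tubes rim c [583.714  38.294] [[ -78.7  147.7] [ -71.6   37.4] [-150.2   33. ] [-157.3  142.9]] sizes [ 78.785 110.594  78.755 110.115]
 yaw rim 0.201 0.202 board 0.195 0.195
 dock: front [[-207.5  137.8] [-201.2   29.9]] back [[-158.3  142.6] [-151.8   31.6]] world [[485.053  72.72 ]
 [506.021 -33.272]] 108.0460749362238
 centre from rim [[-114.5   90.2]] from board [[-114.5   89.7]]
bells rim c [ 603.244 -148.643] [[ -81.6  -41.6] [ -80.  -152.4] [-158.6 -153.5] [-162.2  -42.9]] sizes [ 80.601 110.777  78.61  110.623]
 yaw rim 0.151 0.169 board 0.156 0.156
 dock: front [[-210.3  -44.8] [-208.2 -154.1]] back [[-162.8  -44.2] [-160.6 -153.2]] world [[ 507.184 -108.52 ]
 [ 524.162 -216.517]] 109.32351120448233
 centre from rim [[-120.6  -97.6]] from board [[-119.3  -97.4]]
[[576.872 259.54 ]] [[-91.087 310.363]]
[[ 737.019 -322.345]] [[ -11.732 -287.918]]
[[ 535.472 -385.954]] [[-220.066 -323.467]]
```

Call:
arm_command(
  moves=[
    [0,0,0,-0.17],
    [0,0,0,-0.17],
    [0,0,0,-0.17],
    [0,0,0,0],
  ],
  fingers=0.3,
)

```text
clock: 0.6
eef_pos: [175.8, 547.1, 230.8]
eef_rot: [0.31, -3.126, 0.002]
ft_force: [0.3, -0.0, 0.3]
finger_gap: 59.9
```

Call:
arm_command(
  moves=[
    [-15,-45,0,0],
    [-15,-45,0,0],
    [-15,-49,0,0],
    [-15,-49,0,0],
    [-15,-49,0,0],
    [-15,-49,0,0],
    [-15,-49,0,0],
    [-15,-49,0,0],
    [-15,-49,0,0],
    [-15,-49,0,0],
    [-12,-49,0,0],
    [-10,-50,0,0],
  ],
)

```text
clock: 2.1
eef_pos: [460.0, 10.4, 231.3]
eef_rot: [-0.306, 3.126, 0.0]
ft_force: [0.2, 0.4, -0.4]
finger_gap: 59.7
```

```bash
cat >> h.py <<'E'
from scipy.spatial.transform import Rotation as Ro
O=np.array([709.404,-35.514]);YAW=.1367;RD=np.array([[np.cos(YAW),-np.sin(YAW)],[np.sin(YAW),np.cos(YAW)]])
def rel(goal,yaw):
    s=bot.state();R=Ro.from_rotvec(s['eef_rot']).as_matrix();p=np.array(s['eef_pos'])
    cy=np.arctan2(-R[1,0],-R[0,0])
    print('t',s['clock'],'tcp',p,'yaw',cy,'dock',(p[:2]-O)@RD,'dyaw',cy-YAW,'gap',s['finger_gap'],'F',np.array(s['ft_force']),'tilt z',R[:,2])
    print('tool shift',R.T@(np.array(goal)-p),'turn',-(yaw-cy))
E
python3 -c "
from h import *
rel((460.2,12.5,6),.199)"
```

```text
t 2.1 tcp [460.023  10.388 231.303] yaw 0.19530109351769517 dock [-240.799   79.458] dyaw 0.058601093517695185 gap 59.749033840220015 F [ 0.187  0.352 -0.423] tilt z [ 0.  0. -1.]
tool shift [ -0.503   2.003 225.303] turn -0.0036989064823048368
```

Call:
arm_command(
  moves=[
    [0,2,40,0],
    [0,0,40,0],
    [0,0,40,0],
    [0,0,40,0],
    [0,0,30,0],
    [0,0,20,0],
    [0,0,10,0],
    [0,0,4,0],
    [0,0,0,0],
  ],
)

```text
clock: 3.22
eef_pos: [459.4, 13.9, 7.6]
eef_rot: [-0.311, 3.126, -0.0]
ft_force: [0.5, 0.6, 0.5]
finger_gap: 59.7
```

Run:
```python
from h import *
rel((460.2,12.5,6),.199)
cv2.imwrite('pics/w1.png',np.hstack([bot.snapshot('wrist')[...,::-1]]))
```

```text
t 3.225 tcp [459.409  13.916   7.611] yaw 0.19849525156068562 dock [-240.927   83.037] dyaw 0.06179525156068563 gap 59.696590335702254 F [0.474 0.593 0.516] tilt z [ 0.001 -0.    -1.   ]
tool shift [-0.495 -1.544  1.611] turn -0.0005047484393143897
```

View pics/w1.png

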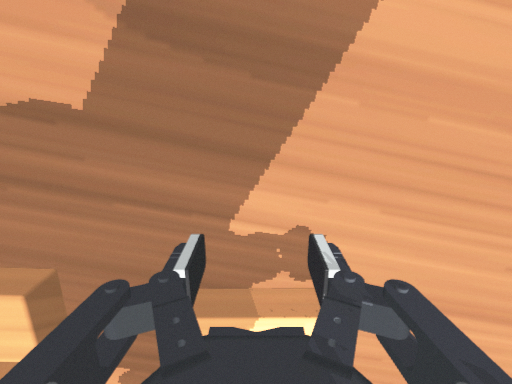

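Call:
arm_command(
  moves=[
    [-10,0,1,0],
    [-8,0,0,0],
    [-4,0,0,0],
    [-3,0,0,0],
    [-3,0,0,0],
    [-3,0,0,0],
    [-4,0,0,0],
    [-4,0,0,0.005],
    [-4,0,0,0.005],
  ],
)

```text
clock: 4.4
eef_pos: [491.6, 22.4, 5.3]
eef_rot: [0.296, -3.111, -0.002]
ft_force: [-13.6, -2.6, 10.3]
finger_gap: 60.0
```

Run:
```python
from h import *
rel((460.2,12.5,6),.199)
```

```text
t 4.4 tcp [491.642  22.36    5.283] yaw 0.1896154260941767 dock [-207.844   87.009] dyaw 0.05291542609417671 gap 59.96702352004142 F [-13.571  -2.618  10.259] tilt z [-0.017 -0.    -1.   ]
tool shift [32.744 -3.756 -0.181] turn -0.009384573905823312
```

Call:
arm_command(
  moves=[
    [0,0,-4,0],
    [-4,0,0,0.005],
    [-5,0,0,0.005],
    [-5,0,0,0.005],
    [-5,0,0,0.005],
    [-5,0,0,0.005],
  ],
)

```text
clock: 5.15
eef_pos: [517.8, 26.8, 8.9]
eef_rot: [0.257, -3.118, -0.002]
ft_force: [-9.1, -0.6, 2.5]
finger_gap: 59.9
```

Run:
```python
from h import *
rel((460.2,12.5,6),.199)
a=bot.snapshot('top')[...,::-1];b=bot.snapshot('side')[...,::-1]
cv2.imwrite('pics/m2.png',np.hstack([cv2.resize(a[115:235,195:360],None,fx=2.4,fy=2.4,interpolation=2),cv2.resize(b[70:264,120:380],None,fx=1.485,fy=1.485)[:288]]))
```

```text
t 5.15 tcp [517.845  26.777   8.888] yaw 0.164422934256949 dock [-181.283   87.815] dyaw 0.027722934256949022 gap 59.85682385993149 F [-9.074 -0.582  2.526] tilt z [-0.013  0.    -1.   ]
tool shift [59.163 -4.657  3.632] turn -0.034577065743051
```

View pics/m2.png

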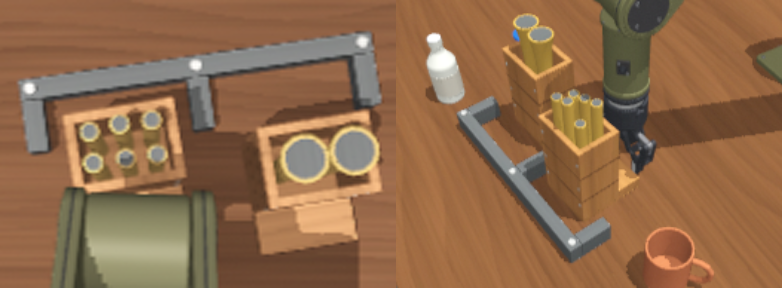

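The caddy is sliding upright at about 9 N and heading into the left stall. I'll keep going and then creep up to the rail.

Call:
arm_command(
  moves=[
    [-5,0,0,0.005],
    [-5,0,0,0.005],
    [-5,0,0,0.005],
    [-5,0,0,0.005],
    [-5,0,0,0.005],
    [-4,0,0,0.003],
    [-3,0,0,0],
    [-2,0,0,0],
  ],
)

```text
clock: 6.25
eef_pos: [551.4, 31.7, 8.9]
eef_rot: [0.213, -3.121, -0.001]
ft_force: [-10.5, -1.3, 3.6]
finger_gap: 59.8
```

Run:
```python
from h import *
rel((460.2,12.5,6),.1367)
```

```text
t 6.25 tcp [551.419  31.723   8.896] yaw 0.1364010620422248 dock [-147.348   88.139] dyaw -0.0002989379577751916 gap 59.766135413218905 F [-10.535  -1.291   3.551] tilt z [-0.013 -0.    -1.   ]
tool shift [92.941 -6.647  4.09 ] turn -0.0002989379577751916
```

6 mm to go, so I'll creep until the force rises.

Call:
arm_command(
  moves=[
    [-2,0,0,0],
    [-2,0,0,0],
    [-2,0,0,0],
    [-1,0,0,0],
    [-1,0,0,0],
  ],
)

```text
clock: 6.88
eef_pos: [557.6, 32.5, 8.9]
eef_rot: [0.213, -3.118, -0.001]
ft_force: [-12.7, -2.5, 8.2]
finger_gap: 60.1
```

Call:
arm_command(
  moves=[
    [-1,0,0,0],
    [-1,0,0,0],
    [-1,0,0,0],
  ],
)

```text
clock: 7.25
eef_pos: [557.6, 32.5, 8.9]
eef_rot: [0.213, -3.113, -0.0]
ft_force: [-18.2, -3.4, 13.8]
finger_gap: 59.7
```

Run:
```python
from h import *
rel((460.2,12.5,6),.1367)
```

```text
t 7.25 tcp [557.612  32.542   8.887] yaw 0.1367948661666496 dock [-141.102   88.106] dyaw 9.486616664960978e-05 gap 59.656179167439454 F [-18.182  -3.424  13.842] tilt z [-0.021 -0.001 -1.   ]
tool shift [99.151 -6.579  4.988] turn 9.486616664960978e-05
```

The tool stopped at dock x = -141.1, as predicted, and the force rose without motion. I'll seat it lightly, then retreat.

Call:
arm_command(
  moves=[
    [-2,0,0,0],
    [0,0,0,0],
    [6,0,0,0],
    [10,0,0,0],
    [20,0,0,0],
    [30,0,0,0],
    [25,0,-10,0],
    [15,0,-40,0],
    [0,0,0,-0.02],
    [0,0,0,0],
  ],
)

```text
clock: 8.5
eef_pos: [467.5, 19.1, 60.6]
eef_rot: [-0.245, 3.129, -0.0]
ft_force: [-0.1, 0.4, 0.5]
finger_gap: 59.8
```

Run:
```python
from h import *
rel((480,-168,9),.157)
```

```text
t 8.5 tcp [467.482  19.105  60.569] yaw 0.1561631005508353 dock [-232.222   87.077] dyaw 0.019463100550835305 gap 59.83022015069784 F [-0.094  0.371  0.538] tilt z [ 0.003 -0.    -1.   ]
tool shift [  16.865 -186.75    51.615] turn -0.0008368994491647075
```

Call:
arm_command(
  moves=[
    [10,-25,0,0],
    [7,-40,0,0],
    [0,-40,0,0],
    [0,-40,0,0],
    [0,-30,0,0],
    [0,-12,0,0],
    [0,0,30,0],
    [0,0,16,0],
    [0,0,5,0],
    [0,0,0,0],
  ],
)

```text
clock: 9.75
eef_pos: [478.5, -167.6, 8.9]
eef_rot: [0.246, -3.131, -0.001]
ft_force: [0.2, -0.2, -0.7]
finger_gap: 60.1
```

Run:
```python
from h import *
rel((480,-168,9),.157)
a=bot.snapshot('top')[...,::-1];b=bot.snapshot('side')[...,::-1]
cv2.imwrite('pics/m3.png',np.hstack([cv2.resize(a[115:235,195:360],None,fx=2.8,fy=2.8,interpolation=2),cv2.resize(b[70:264,160:380],None,fx=1.732,fy=1.732)[:336,:330]]))
cv2.imwrite('pics/top3.png',a)
```

```text
t 9.75 tcp [ 478.456 -167.631    8.876] yaw 0.15677291350751985 dock [-246.797  -99.412] dyaw 0.020072913507519857 gap 60.062913998420235 F [ 0.189 -0.203 -0.656] tilt z [-0.001  0.001 -1.   ]
tool shift [-1.467 -0.605 -0.126] turn -0.00022708649248015522
```

View pics/m3.png

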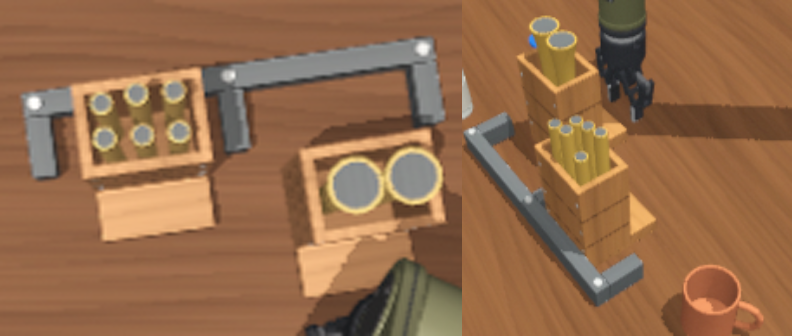

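The tubes caddy is in its stall with its back rim over the rail, as expected from parallax. The gripper is ready in front of the bells board. Next I push the bells.

Call:
arm_command(
  moves=[
    [-10,0,0,0],
    [-8,0,0,0],
    [-4,0,0,0],
    [-4,0,0,0],
    [-4,0,0,0],
    [-4,0,0,0],
    [-5,0,0,0.002],
    [-5,0,0,0.002],
    [-5,0,0,0.002],
    [-5,0,0,0.002],
  ],
)

```text
clock: 11.1
eef_pos: [521.5, -158.3, 8.5]
eef_rot: [0.233, -3.114, -0.007]
ft_force: [-19.7, -3.5, 15.1]
finger_gap: 59.7
```

Call:
arm_command(
  moves=[
    [-5,0,0,0.002],
    [-5,0,0,0.002],
    [-5,0,0,0.002],
    [-5,0,0,0.002],
    [-5,0,0,0.002],
    [-5,0,0,0.002],
  ],
)

```text
clock: 11.85
eef_pos: [550.6, -153.9, 8.4]
eef_rot: [0.215, -3.114, -0.008]
ft_force: [-18.8, -2.3, 14.2]
finger_gap: 59.8
```

Run:
```python
from h import *
rel((480,-168,9),.1367)
```

```text
t 11.85 tcp [ 550.607 -153.874    8.414] yaw 0.1376141895274813 dock [-173.445  -95.616] dyaw 0.0009141895274813183 gap 59.837141845397724 F [-18.771  -2.278  14.247] tilt z [-0.02   0.004 -1.   ]
tool shift [71.875 -4.312  0.78 ] turn 0.0009141895274813183
```

Call:
arm_command(
  moves=[
    [-5,0,0,0],
    [-5,0,0,0],
    [-5,0,0,0],
    [-4,0,0,0],
    [-4,0,0,0],
    [-3,0,0,0],
    [-2,0,0,0],
  ],
)

```text
clock: 12.72
eef_pos: [579.0, -150.6, 8.4]
eef_rot: [0.214, -3.115, -0.007]
ft_force: [-19.8, -1.5, 13.8]
finger_gap: 59.5
```

Run:
```python
from h import *
rel((480,-168,9),.1367)
```

```text
t 12.725 tcp [ 578.961 -150.554    8.403] yaw 0.1373415581082261 dock [-144.903  -96.191] dyaw 0.000641558108226109 gap 59.48655456991616 F [-19.795  -1.456  13.84 ] tilt z [-0.019  0.003 -1.   ]
tool shift [100.412  -3.74    1.24 ] turn 0.000641558108226109
```

Call:
arm_command(
  moves=[
    [-2,0,0,0],
    [-1,0,0,0],
    [-1,0,0,0],
    [0,0,0,0],
  ],
)

```text
clock: 13.22
eef_pos: [582.9, -150.1, 8.4]
eef_rot: [0.214, -3.116, -0.006]
ft_force: [-18.5, -1.6, 12.4]
finger_gap: 59.6
```

Call:
arm_command(
  moves=[
    [-1,0,0,0],
    [-1,0,0,0],
    [0,0,0,0],
  ],
)

```text
clock: 13.6
eef_pos: [582.9, -150.0, 8.4]
eef_rot: [0.214, -3.112, -0.006]
ft_force: [-22.3, -3.9, 17.1]
finger_gap: 59.7
```

Run:
```python
from h import *
rel((480,-168,9),.1367)
```

```text
t 13.6 tcp [ 582.933 -150.031    8.407] yaw 0.13754366648796437 dock [-140.896  -96.214] dyaw 0.000843666487964384 gap 59.672372671207846 F [-22.29   -3.874  17.113] tilt z [-0.022  0.003 -1.   ]
tool shift [104.413  -3.696   1.667] turn 0.000843666487964384
```

It stopped at -140.9 while the force rose. I'll seat it lightly, retreat and check.

Call:
arm_command(
  moves=[
    [-2,0,0,0],
    [0,0,0,0],
    [6,0,0,0],
    [10,0,0,0],
    [20,0,0,0],
    [30,0,0,0],
    [30,0,-10,0],
    [30,0,-40,0],
    [15,0,-40,0],
    [0,0,0,0],
  ],
)

```text
clock: 14.85
eef_pos: [459.2, -171.1, 102.2]
eef_rot: [-0.212, 3.128, -0.005]
ft_force: [1.3, -0.1, -0.1]
finger_gap: 59.8
```

Run:
```python
from h import *
rel((480,-168,9),.1367)
a=bot.snapshot('top')[...,::-1];b=bot.snapshot('side')[...,::-1]
cv2.imwrite('pics/top4.png',a)
cv2.imwrite('pics/c4.png',cv2.resize(a[115:230,195:360],None,fx=4.8,fy=4.8,interpolation=cv2.INTER_CUBIC))
cv2.imwrite('pics/s4.png',b)
```

```text
t 14.85 tcp [ 459.172 -171.062  102.207] yaw 0.13530287617446426 dock [-266.369 -100.183] dyaw -0.0013971238255357232 gap 59.83327719717064 F [ 1.306 -0.136 -0.119] tilt z [ 0.006 -0.003 -1.   ]
tool shift [-20.492   0.586  93.33 ] turn -0.0013971238255357232
```

View pics/c4.png

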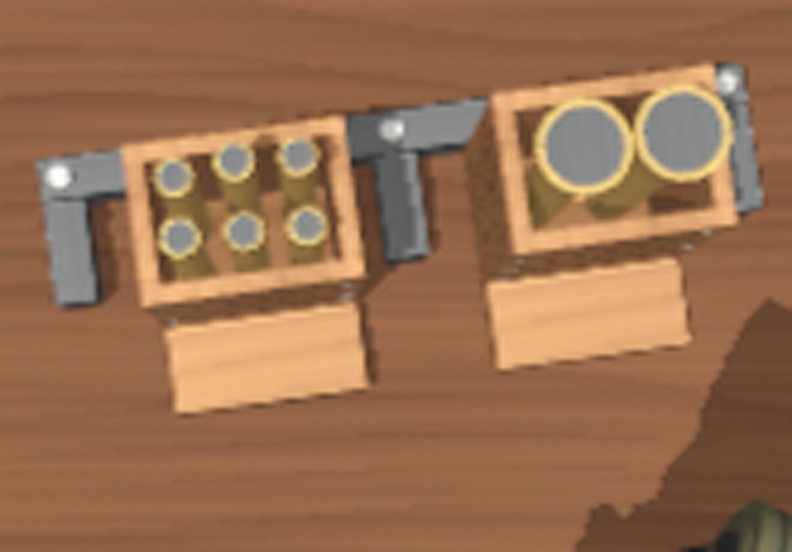

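View pics/s4.png

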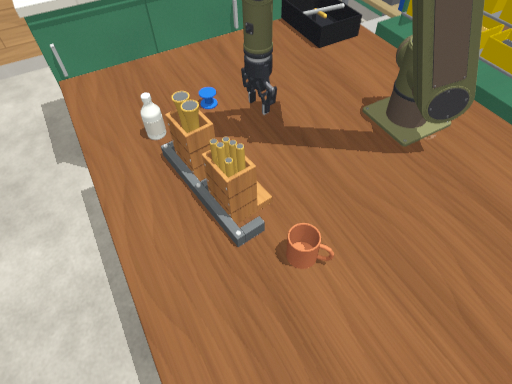

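Both caddies stand upright in their stalls, and the mug and bottle haven't moved. I'll check the corners numerically.

Run:
```python
from h import *
f=lambda p:(np.array(p)+.5)/4.8-.5+[195,115]
for n,rim,fr in(('tubes',[(122,146),(344,116),(366,275),(143,306)],[(176,413),(369,385)]),('bells',[(490,95),(712,64),(738,223),(514,257)],[(497,369),(690,342)])):
    r=(ray('top',f(rim),180)-O)@RD;b=(ray('top',f(fr),28)-O)@RD
    print(n,'rim centre',r.mean(0),'back',r[:2].tolist(),'front board',b.tolist())
d,_,_=scene(cv2.imread('pics/top4.png'))
a=cv2.imread('pics/top0.png').astype(int);c=cv2.imread('pics/top4.png').astype(int)
for n,(x,y,w,h) in dict(mug=(140,175,45,40),polish=(370,112,42,40),spool=(392,195,35,30)).items():
    print(n,np.abs(a-c)[y:y+h,x:x+w].mean())
```

```text
tubes rim centre [-40.957  87.036] back [[-0.8257142355369934, 142.3258594294081], [-1.2359520920964355, 31.550630158473112]] front board [[-130.13374570186096, 142.8262769138604], [-129.35098222563812, 31.895075996790872]]
bells rim centre [-41.074 -96.883] back [[-0.8789884791573901, -41.29102377904012], [-0.7959077970676368, -151.83896001284174]] front board [[-130.279999814868, -41.38689381190033], [-130.06092349233916, -151.98171048915302]]
mug 0.9601851851851851
polish 1.0345238095238096
spool 1.0425396825396824
```

Both caddies are flush within measuring error, square and upright, and the bystanders haven't moved. Handing in.

```bash
python3 -c "
from cell import bot
print(bot.finish_job())"
```

```text
the job is handed in; nothing more can be done
None
```

Both caddies are back in their stalls against the rail, and I handed the job in with the arm clear of everything at about 15 s. The tubes caddy went in first, then the bells. I pushed each with two fingertips on the front edge of its base board, about 1–2 cm above the bench.

- **Flushness:** In the top view both backs measure about 1 mm off the rail (0.8–1.2 mm), which is within the 2 mm calibration error. Both are square to it. Each push also stopped where predicted, with the force rising and no further motion.
- **Position in the stalls:** The tubes caddy sits about 8 mm off its stall centre and the bells about 2 mm. Neither is near a divider.
- **Forces:** The tubes took about 9–13 N to slide. The bells took about 19–20 N, more than the stated 6–13 N, probably because the fingertips also pressed down on the board with about 14 N. The highest wrist reading was about 28 N, counting all directions. I took no reading during the last 2 mm seating nudge on each caddy.
- **Upright and bystanders:** Both caddies look upright in the last side view. The mug, bottle and spool are unchanged between the first and last top pictures.

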